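# Thread three axle spacers onto a spring-leaf arbor by thickness

## Task

Thread the three loose spacer rings onto the upright arbor in order of thickness: the thick dark steel one first, at the bottom, then the middle aluminium one, then the thin brass one on top. Push each one down against the drag of the arbor's spring leaves until it sits fully home on what is below it, and bed each with a firm push of 15 N or so, held for a moment, before you fetch the next; never lean on it with more than 40 N. Leave the finished stack standing flat and released, and do not shove the tools and other things on the bench aside.

Things in the scene. Friction and masses are not known exactly. Their poses are not given: they have to be found in the camera images.
- arbor: Upright steel arbor bolted to the table on a round base plate 86 mm across, 12 mm thick. Origin: centre of the base's underside, on the table; z up the arbor's axis. The core is 28 mm in diameter (a ring's bore has 1.2 mm play all round).
- nose (a point): Centre of the arbor's flat top, on its axis, 86 mm above the table. The top is a cone: 16 mm across there, widening to the 28 mm core 77 mm above the table.
- leaf_top (a point): Point on the arbor's axis 72 mm above the table, where three vertical brass leaves, 120 degrees apart, reach full width: 32 mm over them, down to 24 mm above the table; above, they slope in to the cone. They are sprung, yield inward at 2 to 3 N each, and drag on a ring being pushed down, some 2 to 8 N in all: a ring need not fall by itself.
- stop_mid (a point): Point on the axis 28 mm above the table. The bottom spacer goes on a thin dark spring washer (39 mm across) over a blue nut. The last user left the washer's top anywhere from 22 to 34 mm above the table: not measured, to be felt. The washer yields 8 N per mm, 2 mm at most, then is solid; the nut does not shift; on release the stack may rise again.
- thick: Flat, plain ring lying on the table. Origin: centre of the underside, z along the ring's axis (round: yaw means nothing; thread it the way up it lies). Dark steel, 62 mm outside diameter, bore 30.4 mm, 22 mm thick, 0.38 kg give or take.
- middle: Flat, plain ring lying on the table. Origin: centre of the underside, z along the ring's axis (round: yaw means nothing; thread it the way up it lies). Bright aluminium, 54 mm outside diameter, bore 30.4 mm, 17 mm thick, 0.12 kg give or take.
- thin: Flat, plain ring lying on the table. Origin: centre of the underside, z along the ring's axis (round: yaw means nothing; thread it the way up it lies). Brass, 46 mm outside diameter, bore 30.4 mm, 12 mm thick, 0.09 kg give or take.
- seamer: Bystander: seaming pliers with green grips lying flat, about 210 mm long and 70 mm wide, 17 mm high, x along the tool towards the wide jaw, origin at the pivot.
- snips: Bystander: pliers with red grips lying flat, about 200 mm long, 70 mm wide and 17 mm high, x along the tool towards the jaws, origin at the pivot.
- nippers: Bystander: pliers with green grips lying flat, about 200 mm long, 70 mm wide and 17 mm high, x along the tool towards the jaws, origin at the pivot.
- crown: Bystander: folded sheet-metal square, 44 mm across with four tabs 24 mm high, origin under its middle.
- tin: Bystander: closed steel tin, 76 mm across, 50 mm high, origin under its middle.
- sheets: Bystander: flat stack of steel sheets 110 x 90 mm, 6 mm high, origin under its middle.
- bush: Bystander: upright solid brass bush 28 mm in diameter, 35 mm high, origin under its middle.

How it is judged (in metres and radians):
On the way, in this order (a step that is already met when the one before it is completed fails the run):
1. the thick spacer is threaded, level, on the arbor and pressed firmly (over 14 N between them, of which up to 8 N is the leaves' squeeze) onto the spring washer, the other two still away from the arbor (horizontal distance between thick and arbor below 0.0035 m and angle between thick's own z axis and vertical below 0.06 rad and height (world z) of thick between 0.019 and 0.0355 m and horizontal distance between each of middle, thin and arbor above 0.08 m and contact force between thick and arbor above 14 N), for 0.1 s.
2. the middle spacer is threaded and pressed firmly (over 7 N) onto the thick one, the thin one still away from the arbor (horizontal distance between each of thick, middle and arbor below 0.0035 m and angle between each of thick, middle's own z axis and vertical below 0.06 rad and height (world z) of thick between 0.019 and 0.0355 m and distance between middle and thick between 0.0202 and 0.0238 m and height (world z) of middle above 0.039 m and horizontal distance between thin and arbor above 0.08 m and contact force between middle and thick above 7 N), for 0.1 s.
3. the thin spacer is threaded and pressed firmly (over 7 N) onto the middle one (horizontal distance between each of thick, middle, thin and arbor below 0.0035 m and angle between each of thick, middle, thin's own z axis and vertical below 0.06 rad and height (world z) of thick between 0.019 and 0.0355 m and distance between middle and thick between 0.0202 and 0.0238 m and height (world z) of middle above 0.039 m and distance between thin and middle between 0.0152 and 0.0188 m and height (world z) of thin above 0.055 m and contact force between thin and middle above 7 N), for 0.1 s.
At the end, for the whole second after the job is handed in: All three spacers on the arbor, within 3.5 mm of its axis and 0.06 rad of level, thick at the bottom with its underside 19 to 35.5 mm above the table (on the spring washer), middle within 1.8 mm of resting on the thick one, thin within 1.8 mm of resting on the middle one; all at rest and released (horizontal distance between each of thick, middle, thin and arbor below 0.0035 m and angle between each of thick, middle, thin's own z axis and vertical below 0.06 rad and height (world z) of thick between 0.019 and 0.0355 m and distance between middle and thick between 0.0202 and 0.0238 m and height (world z) of middle above 0.039 m and distance between thin and middle between 0.0152 and 0.0188 m and height (world z) of thin above 0.055 m and linear speed of each of thick, middle, thin below 0.01 m/s); the robot touches nothing.
It fails at once if the arbor is loaded with more than 50 N in all (40 N of push and the squeeze of its own leaves) (contact force between arbor and anything else above 50 N).
It fails at once if a bystander is shoved more than 30 mm (distance of any of seamer, snips, nippers, crown, tin, sheets, bush from where it was at the start of the episode above 0.03 m).
It also fails if it takes over 72 s, if anything falls off the work surface, if the arm or the gripper's body presses on something with over 40 N, if the wrist force passes 120 N, or if a joint passes its speed limit or range.

## Robot

A 6-joint arm with a two-finger parallel gripper is mounted at the origin on the work surface. World frame = base frame: x ahead of the robot, y to its left, z up, the work surface at z = 0. Lengths are in m, angles in degrees, forces in N, time in s.
With the tool pointing down it reaches from about 0.35 to 0.875 m from the base axis. Payload 4.2 kg.
Tool frame: the origin (TCP) lies on the front face of the gripper's body, between the roots of the fingers; the fingertips stand finger_overhang ahead of it and the grasp point (between the pads) lies 51 mm ahead of it (finger_overhang is the distance from the TCP to the fingertips, in m); z points along the fingers, y is the line along which they close (so a half turn about z gives the same grasp; the last joint's range is limited). The gripper opens to 87 mm and grips with 3 to 60 N. Pads are 19 mm wide; open, the fingers measure 117 mm over their backs; the gripper's body (75 mm by 190 mm) begins 51 mm behind the grasp point.
Start: joints at [-62.418, 22.042, 0.453, 0, -68.411, -14.817], TCP at [0.138, -0.61, 0.292] pointing down, gripper open.
Joint ranges: [-179.83, 179.83], [-69.29, 118.12], [-61.27, 80.66], [-181.25, 117.63], [-171.15, -9.14], [-177.46, 177.46]. Speed limits (degrees/s): [159.86, 159.86, 180, 180, 180, 180].

## Interface

Orientations are given as a 3x3 rotation matrix whose columns are the frame's x, y, z axes.
In Python, from station import sense, capture, camera_model, finish_job, finger_overhang gives the robot as it stands. The module is installed in compiled form; this text tells all that it offers.
- The arm moves only by the tool jog_arm, never from a script. Its argument "rows" is a list that holds one entry, the list of rows, each a list of 4 numbers: the shift along the tool's x, y, z in m, then the turn about the tool's z in rad. A call has 1 to 20 rows; each row shifts and turns the commanded pose from where the row before left it, along the tool's axes as they then stand; what a row does not reach is not made up. A row lasts 1/8 s, in which the tool goes at most 62.5 mm and 10.7 degrees, less where a joint would pass 70% of its speed; a pose out of reach is approached as far as the arm can. A call is refused whole if a number of a shift passes 0.0625 or a number of a turn 0.188, either way. A call with a gripper value outside its range is refused whole. "claw" is the opening, from 0 (shut) to 1 (fully open), set as the call begins (left out, the last holds). The fingers move at their own pace and stop on an object; the grip force is fixed at half the most. Time passes only in rows, so rows that do not move let the fingers close. It gives the time, the measured TCP pose, the force, the opening and the grip force at its end, in the units of the state.
- sense(): the state, without advancing time (a new reading comes with each control period).
- capture(name): name is "scene" or "top"; returns the picture (420x560x3 uint8, red, green, blue); there is no depth.
- camera_model(name): a dict with "fovy" (degrees; the focal length in pixels is half the picture's height over the tangent of half this angle, whatever the lens; pixels are square), "cx", "cy" (the principal point, pixels), "eye" and "rotation" of the camera in the world. Camera axes: x right, y down, z forward; pixel columns grow to the right and rows downward; lengths in m; the calibration is good to about 2 mm. A picture is of the moment at which its call begins. camera_model takes no time and is no camera call.
- finish_job(): hands the job in; it is judged then, once.
The state is a dict: "time_s": time; "joints": joint angles; "joint_velocities": joint speeds; "effort": joint torques, N m; "tcp_pos": TCP position; "ee_rot": TCP orientation; "wrist_force": force on the tool from outside, world axes, zero at the start; "moment": the same for the moment, N m; "gripper_width": opening from 0.0 (shut) to 1.0 (fully open); "gripper_force": force on a finger pad.
Only numpy, scipy, OpenCV 4.12 (cv2) and the standard library are available. Lean on these libraries where they do the work, as an engineer would, in place of code of your own. Each camera call takes 0.05 s, during which the arm holds its last target. There are 200 camera calls.

## Working session

There is one attempt and no reset: what is moved stays moved. The work goes in short steps, Python scripts to look and compute and a tool call to move; the robot and the scene stay as the last step left them, time stands still between calls to the robot, and variables do not carry over. Pictures are saved under pics/ and viewed, at most 10 in all, crops included, and the job is handed in when it is done.

Besides the shell and the picture viewer there is one more tool, called after "Request:" as a command line: name --argument value ..., lists and objects as JSON in quotes. jog_arm: Moves the arm, as the interface text tells. Its arguments: {"type":"object","properties":{"rows":{"type":"array"},"claw":{"type":"number"}},"required":["rows"]}

```bash
mkdir -p pics; python3 - <<'E'
from station import *
import cv2
for n in("scene","top"):
    cv2.imwrite(f"pics/{n}0.png",cv2.resize(capture(n)[:,:,::-1],(800,600),interpolation=cv2.INTER_CUBIC))
    print(camera_model(n))
s=sense();print(finger_overhang,s)
E
```

```text
{'fovy': 57.18197131597501, 'cx': 276.55807382510096, 'cy': 208.6649869582418, 'eye': array([1.25431465, 0.18417868, 0.7747004 ]), 'rotation': array([[-0.23441743,  0.66533313, -0.70878791],
       [ 0.97196677,  0.14680291, -0.18365594],
       [-0.01814025, -0.73197045, -0.68109485]])}
{'fovy': 53.353833226673174, 'cx': 280.3391677227301, 'cy': 211.97226865745557, 'eye': array([ 0.44654027, -0.00874328,  1.15782975]), 'rotation': array([[ 2.54699882e-02, -9.96250093e-01,  8.26863517e-02],
       [-9.99673105e-01, -2.55669866e-02, -1.14295043e-04],
       [ 2.22790730e-03, -8.26564109e-02, -9.96575614e-01]])}
0.0697 {'time_s': 0.1, 'joints': array([-6.24182616e+01,  2.20871569e+01,  3.87730439e-01, -2.67438253e-02,
       -6.84123642e+01, -1.48170655e+01]), 'joint_velocities': array([ 0.04726975, -0.12328218,  0.05911141,  0.10452366,  0.04055837,
       -0.03508076]), 'effort': array([-1.93893311e-04, -3.91690350e+01,  1.87934840e+01,  4.23189148e+00,
        1.34435704e-02, -7.51004200e-05]), 'tcp_pos': array([ 0.13803454, -0.60914912,  0.29125756]), 'ee_rot': array([[-9.75323773e-01, -2.20778779e-01, -5.18674562e-04],
       [-2.20779374e-01,  9.75321866e-01,  1.93029900e-03],
       [ 7.97055856e-05,  1.99717915e-03, -9.99998002e-01]]), 'wrist_force': array([-0.04656952,  0.25955318,  0.17619945]), 'moment': array([ 0.02354708, -0.00661165, -0.0152003 ]), 'gripper_force': 0.0, 'gripper_width': 0.9995960001320482}
```

View pics/top0.png

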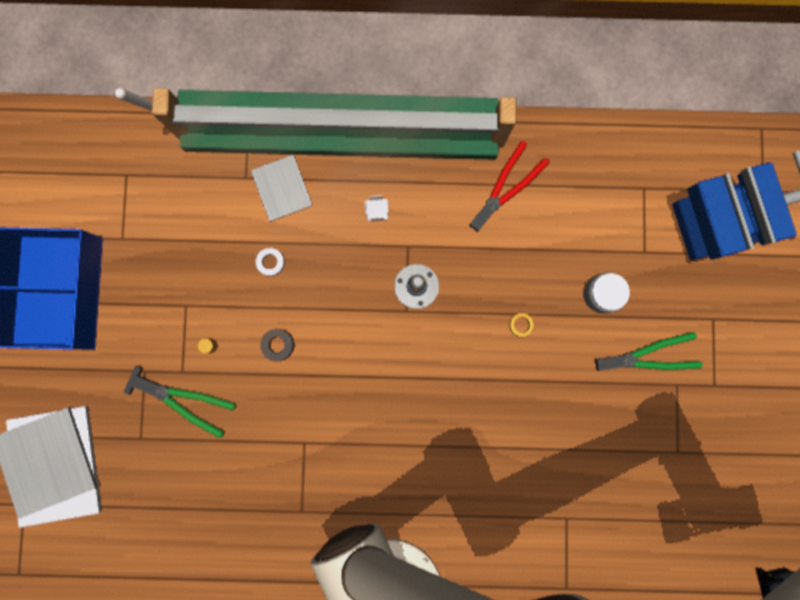

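View pics/scene0.png

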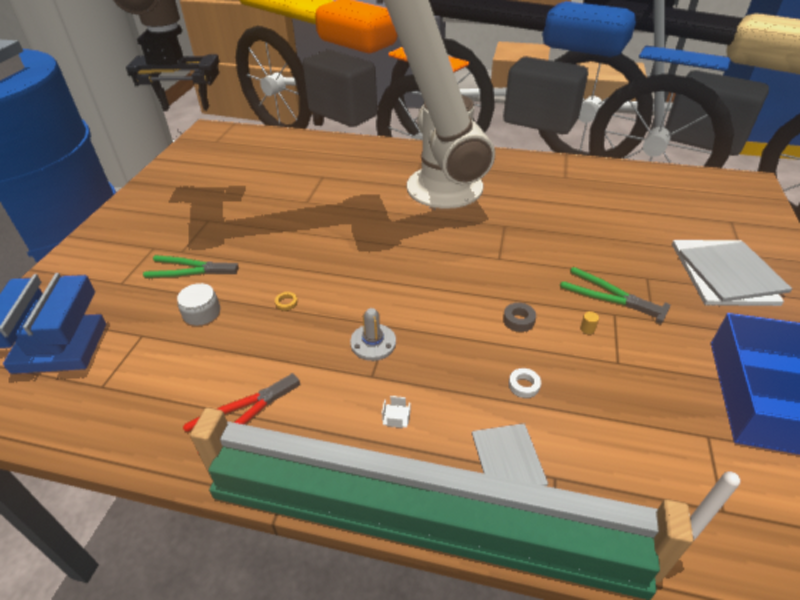

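The top view (800×600) shows the arbor at (417,287), the thick ring at (277,344), the middle at (269,262) and the thin at (522,324). I'll enlarge these to get finer positions.

```bash
cat > h.py <<'E'
import numpy as np,cv2
from station import *
def K(m): 
    f=210/np.tan(np.radians(m["fovy"]/2)); return f
def ray(n,u,v):
    m=camera_model(n);f=K(m)
    return m["eye"],m["rotation"]@np.array([(u-m["cx"])/f,(v-m["cy"])/f,1])
def at(n,u,v,z):
    e,d=ray(n,u,v); return e+d*(z-e[2])/d[2]
def proj(n,p):
    m=camera_model(n);q=m["rotation"].T@(np.asarray(p)-m["eye"])
    return q[:2]/q[2]*K(m)+[m["cx"],m["cy"]]
E
python3 - <<'E'
from h import *
C={"top":[(292,201),(194,241),(188,183),(365.5,227)],"scene":[(261,232),(363.5,222),(367.5,267),(200,210)]}
for n in C:
    im=capture(n)[:,:,::-1]; cv2.imwrite(f"pics/{n}raw.png",im)
    t=[]
    for (u,v) in C[n]:
        u,v=int(u),int(v)
        c=cv2.resize(im[v-20:v+20,u-20:u+20],(300,300),interpolation=cv2.INTER_NEAREST)
        print(n,u-20,v-20,at(n,u,v,0.01)); t.append(c)
    cv2.imwrite(f"pics/{n}mos.png",np.vstack([np.hstack(t[:2]),np.hstack(t[2:])]))
E
cd pics; python3 -c "
import cv2,numpy as np
a=cv2.imread('topmos.png');b=cv2.imread('scenemos.png')
cv2.imwrite('mos.png',cv2.resize(np.hstack([a,b]),(800,400),interpolation=cv2.INTER_AREA))"
```

```text
top 272 181 [ 0.57300103 -0.04029599  0.01      ]
top 174 221 [0.45596537 0.22547116 0.01      ]
top 168 163 [0.61572427 0.2488978  0.01      ]
top 345 207 [ 0.50631037 -0.24256734  0.01      ]
scene 241 212 [ 0.55890181 -0.04164782  0.01      ]
scene 343 202 [0.45963432 0.22666909 0.01      ]
scene 347 247 [0.61744265 0.24825536 0.01      ]
scene 180 190 [ 0.51224026 -0.2389413   0.01      ]
```

View pics/topmos.png

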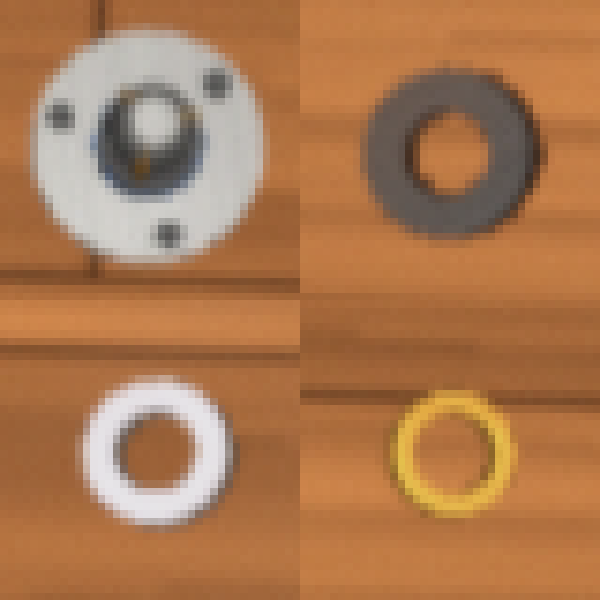

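View pics/scenemos.png

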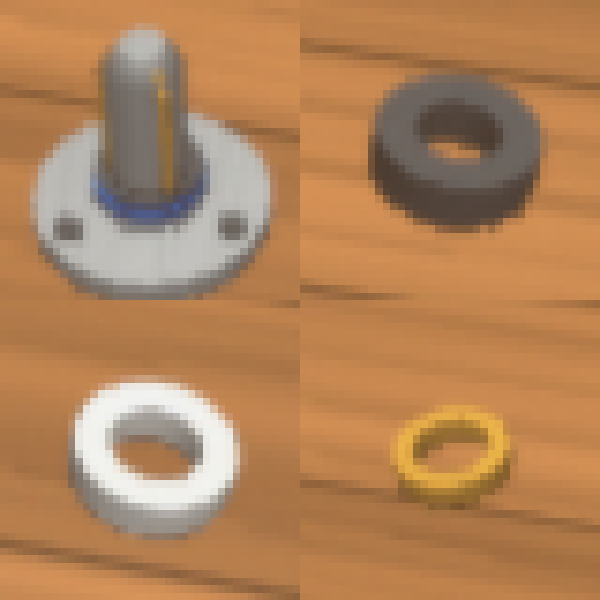

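The enlarged crops (7.5×) show all four objects clearly. I'll fit cylinder silhouettes to the outlines I read from both views.

```bash
python3 - <<'E'
from h import *
from scipy.optimize import least_squares
th=np.linspace(0,2*np.pi,180)
def bb(n,x,y,r,z0,z1):
    P=np.array([proj(n,(x+r*np.cos(t),y+r*np.sin(t),z)) for t in th for z in(z0,z1)])
    return np.r_[P.min(0),P.max(0)]
O={"top":[(272,181),(174,221),(168,163),(345,207)],"scene":[(241,212),(343,202),(347,247),(180,190)]}
# local bboxes x0 y0 x1 y1 in 7.5x px
B={"arbor":(0,.043,0,.012,[31,28,268,264],[30,112,271,np.nan]),
"thick":(1,.031,0,.022,[62,67,245,240],[68,72,245,230]),
"middle":(2,.027,0,.017,[80,77,236,228],[68,78,240,239]),
"thin":(3,.023,0,.012,[90,90,217,218],[90,104,211,206])}
for k,(i,r,z0,z1,bt,bs) in B.items():
    for ns in(("top",),("scene",),("top","scene")):
        def res(p):
            o=[]
            for n in ns:
                b=np.array(bt if n=="top" else bs)/7.5-.5+np.tile(O[n][i],2)
                o.append(bb(n,p[0],p[1],r,z0,z1)-b)
            o=np.concatenate(o);return o[~np.isnan(o)]
        s=least_squares(res,[.5,0]);print(k,ns,s.x.round(4),s.fun.round(1))
print("nose top",at("top",292.3,196.5,.086),"nose scene",proj("scene",at("top",292.3,196.5,.086)))
E
```

```text
Traceback (most recent call last):
  File "h.py", line 11, in proj
    m=camera_model(n);q=m["rotation"].T@(np.asarray(p)-m["eye"])
ValueError: time passes only in moves, steps and waits
```

```bash
sed -i 's/^from station import \*/from station import *\nfrom functools import lru_cache\ncamera_model=lru_cache(camera_model)/' h.py
cat > fit.py <<'E'
from h import *
from scipy.optimize import least_squares
th=np.linspace(0,2*np.pi,180)
def bb(n,x,y,r,z0,z1):
    P=np.array([proj(n,(x+r*np.cos(t),y+r*np.sin(t),z)) for t in th for z in(z0,z1)])
    return np.r_[P.min(0),P.max(0)]
O={"top":[(272,181),(174,221),(168,163),(345,207)],"scene":[(241,212),(343,202),(347,247),(180,190)]}
# local bboxes x0 y0 x1 y1 in 7.5x px
B={"arbor":(0,.043,0,.012,[31,28,268,264],[30,112,271,np.nan]),
"thick":(1,.031,0,.022,[62,67,245,240],[68,72,245,230]),
"middle":(2,.027,0,.017,[80,77,236,228],[68,78,240,239]),
"thin":(3,.023,0,.012,[90,90,217,218],[90,104,211,206])}
for k,(i,r,z0,z1,bt,bs) in B.items():
    for ns in(("top",),("scene",),("top","scene")):
        def res(p):
            o=[]
            for n in ns:
                b=np.array(bt if n=="top" else bs)/7.5-.5+np.tile(O[n][i],2)
                o.append(bb(n,p[0],p[1],r,z0,z1)-b)
            o=np.concatenate(o);return o[~np.isnan(o)]
        s=least_squares(res,[.5,0]);print(k,ns,s.x.round(4),s.fun.round(1))
print("nose top",at("top",292.3,196.5,.086),"nose scene",proj("scene",at("top",292.3,196.5,.086)))
E
python3 fit.py
```

```text
arbor ('top',) [ 0.5762 -0.0386] [ 0.2  0.1 -0.2 -0.1]
arbor ('scene',) [ 0.582  -0.0366] [ 0.  0. -0.]
arbor ('top', 'scene') [ 0.5773 -0.0381] [ 0.  -0.3 -0.4 -0.5  0.  -1.3 -0.2]
thick ('top',) [0.456 0.225] [ 0.   0.1 -0.  -0.1]
thick ('scene',) [0.4585 0.2271] [-0.  -0.1  0.   0.1]
thick ('top', 'scene') [0.4568 0.2261] [-0.3 -0.2 -0.4 -0.4 -0.3 -0.5 -0.3 -0.4]
middle ('top',) [0.6163 0.2475] [-0. -0.  0.  0.]
middle ('scene',) [0.6178 0.2483] [-0.  0.  0. -0.]
middle ('top', 'scene') [0.617 0.248] [-0.2 -0.3 -0.2 -0.2 -0.1 -0.3 -0.1 -0.3]
thin ('top',) [ 0.5063 -0.2432] [-0.3  0.1  0.3 -0.1]
thin ('scene',) [ 0.5089 -0.2421] [-0.2 -0.1  0.2  0.1]
thin ('top', 'scene') [ 0.5071 -0.2429] [-0.4 -0.2  0.2 -0.4 -0.2 -0.5  0.1 -0.4]
nose top [ 0.57632602 -0.03871043  0.086     ] nose scene [258.97000712 216.56110719]
```

Request:
jog_arm --rows '[[[0,0,0,0.111],[0,0,0,0.111],[-0.05,0.035,0,0],[-0.05,0.035,0,0],[-0.05,0.035,0,0],[-0.05,0.035,0,0],[-0.05,0.035,0,0],[-0.05,0.035,0,0],[-0.002,0.0625,0,0],[-0.002,0.0625,0,0],[-0.002,0.0625,0,0],[-0.002,0.0625,0,0],[-0.002,0.0625,0,0],[-0.002,0.0625,0,0],[-0.002,0.0625,0,0],[-0.002,0.0625,0,0],[-0.002,0.0625,0,0],[-0.002,0.0625,0,0],[0,0,0,0],[0,0,0,0]]]' --claw 1

```text
time_s: 2.7
tcp_pos: [0.4571, 0.2254, 0.2918]
ee_rot: [[-1.0, -0.001, -0.001], [-0.001, 1.0, -0.001], [0.001, -0.001, -1.0]]
wrist_force: [0.5, -0.4, -0.6]
gripper_width: 1.001
gripper_force: 0.0
```

Request:
jog_arm --rows '[[[0,0.001,0.05,0],[0,0,0.05,0],[0,0,0.05,0],[0,0,0.045,0],[0,0,0.018,0],[0,0,0.005,0],[0,0,0,0]]]'

```text
time_s: 3.58
tcp_pos: [0.4579, 0.2259, 0.0748]
ee_rot: [[-1.0, 0.0, 0.001], [0.0, 1.0, 0.0], [-0.001, 0.0, -1.0]]
wrist_force: [0.2, 0.3, 0.3]
gripper_width: 1.0
gripper_force: 0.0
```

Request:
jog_arm --rows '[[[0,0,0,0],[0,0,0,0],[0,0,0,0],[0,0,0,0],[0,0,0,0]]]' --claw 0.5

```text
time_s: 4.2
tcp_pos: [0.4576, 0.2267, 0.0747]
ee_rot: [[-1.0, -0.001, 0.001], [-0.001, 1.0, 0.0], [-0.001, 0.0, -1.0]]
wrist_force: [-1.3, 0.5, 4.0]
gripper_width: 0.696
gripper_force: 30.0
```

```bash
python3 -c "
from station import *
s=sense();print(s['joints'].round(1),s['wrist_force'].round(2),s['tcp_pos'])"
```

```text
[  44.6   26.8  -30.1    0.   -33.  -134.5] [-1.3   0.54  3.98] [0.45756454 0.22667418 0.07466718]
```

Request:
jog_arm --rows '[[[0,0,0,0],[0,0,0,0],[0,0,0,-0.0908],[0,0,0,-0.185],[0,0,0,-0.185],[0,0,0,-0.185],[0,0,0,-0.185],[0,0,0,-0.185],[0,0,0,-0.185],[0,0,0,-0.185],[0,0,0,-0.185],[0,0,0,0]]]' --claw 1

```text
time_s: 5.7
tcp_pos: [0.4573, 0.2263, 0.074]
ee_rot: [[-0.002, -1.0, -0.0], [-1.0, 0.002, -0.0], [0.0, 0.0, -1.0]]
wrist_force: [0.2, -0.7, 0.6]
gripper_width: 0.997
gripper_force: 0.0
```

Request:
jog_arm --rows '[[[0,0,0,0],[0,0,0,0],[0,0,0,0],[0,0,0,0],[0,0,0,0]]]' --claw 0.5

```text
time_s: 6.32
tcp_pos: [0.4577, 0.2266, 0.0743]
ee_rot: [[0.001, -1.0, 0.001], [-1.0, -0.001, 0.0], [-0.0, -0.001, -1.0]]
wrist_force: [0.6, 0.6, -1.2]
gripper_width: 0.682
gripper_force: 30.0
```

Request:
jog_arm --rows '[[[0,0,-0.03,0],[0,0,-0.05,0],[0,0,-0.04,0],[0,0,0,0],[0,0,0,0]]]'

```text
time_s: 6.95
tcp_pos: [0.456, 0.2254, 0.1924]
ee_rot: [[-0.0, -1.0, -0.004], [-1.0, 0.0, -0.002], [0.002, 0.004, -1.0]]
wrist_force: [0.4, 0.1, -5.0]
gripper_width: 0.686
gripper_force: 30.0
```

Request:
jog_arm --rows '[[[0.0528,-0.024,0,0],[0.0528,-0.024,0,0],[0.0528,-0.024,0,0],[0.0528,-0.024,0,0],[0.0528,-0.024,0,0],[0,0,0,0],[0,0,0,0],[0,0,0,0]]]'

```text
time_s: 7.95
tcp_pos: [0.5768, -0.0365, 0.1931]
ee_rot: [[0.002, -1.0, -0.002], [-1.0, -0.002, -0.0], [0.0, 0.002, -1.0]]
wrist_force: [0.1, -0.4, -4.0]
gripper_width: 0.68
gripper_force: 30.0
```

```bash
python3 - <<'E'
from h import *
s=sense();print(s['tcp_pos'],s['wrist_force'],s['moment'])
t=[]
for n,(u,v) in {"top":(292,198),"scene":(259,195)}.items():
    im=capture(n)[:,:,::-1]
    t.append(cv2.resize(im[v-40:v+40,u-25:u+25],(375,600),interpolation=cv2.INTER_NEAREST))
    for p in (s['tcp_pos']-[0,0,.0743],s['tcp_pos']-[0,0,.0523]):print(n,(proj(n,p)-[u-25,v-40]+.5)*7.5)
cv2.imwrite("pics/held.png",np.hstack(t))
E
```

```text
[ 0.5768216  -0.03653679  0.19311659] [ 0.05122693 -0.36500019 -3.99739657] [0.04871875 0.07686662 0.04418682]
top [190.04706673 279.10424448]
top [192.04326487 270.76873047]
scene [192.06072349 397.05915407]
scene [188.79097953 348.05646766]
```

View pics/held.png

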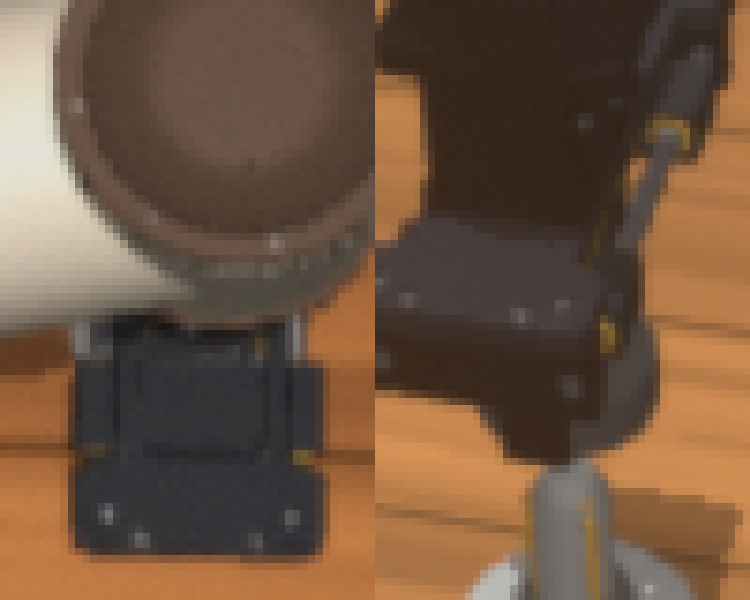

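Request:
jog_arm --rows '[[[0.001,0,0.015,0],[0,0,0.015,0],[0,0,0.003,0],[0,0,0.003,0],[0,0,0,0]]]'

```text
time_s: 8.68
tcp_pos: [0.5778, -0.0385, 0.1583]
ee_rot: [[0.001, -1.0, 0.0], [-1.0, -0.001, -0.0], [0.0, -0.0, -1.0]]
wrist_force: [0.4, 0.5, -4.6]
gripper_width: 0.685
gripper_force: 30.0
```

Request:
jog_arm --rows '[[[0,0,0.002,0],[0,0,0.002,0],[0,0,0,0]]]'

```text
time_s: 9.05
tcp_pos: [0.5775, -0.0385, 0.1541]
ee_rot: [[0.001, -1.0, -0.0], [-1.0, -0.001, 0.0], [-0.0, 0.0, -1.0]]
wrist_force: [-0.4, 0.2, -4.1]
gripper_width: 0.684
gripper_force: 30.0
```

Request:
jog_arm --rows '[[[0,0,0.002,0],[0,0,0.001,0],[0,0,0,0]]]'

```text
time_s: 9.43
tcp_pos: [0.5776, -0.0385, 0.1512]
ee_rot: [[0.001, -1.0, -0.0], [-1.0, -0.001, -0.0], [0.0, 0.0, -1.0]]
wrist_force: [-0.0, 0.4, -4.0]
gripper_width: 0.683
gripper_force: 30.0
```

Request:
jog_arm --rows '[[[0,0,0.001,0],[0,0,0.001,0],[0,0,0,0]]]'

```text
time_s: 9.8
tcp_pos: [0.5778, -0.0384, 0.1493]
ee_rot: [[0.001, -1.0, 0.0], [-1.0, -0.001, 0.0], [-0.0, -0.0, -1.0]]
wrist_force: [-0.3, 0.3, -4.4]
gripper_width: 0.686
gripper_force: 30.0
```

Request:
jog_arm --rows '[[[0,0,0.002,0],[0,0,0.002,0],[0,0,0,0]]]'

```text
time_s: 10.18
tcp_pos: [0.578, -0.0383, 0.1452]
ee_rot: [[0.001, -1.0, 0.001], [-1.0, -0.001, 0.0], [-0.0, -0.001, -1.0]]
wrist_force: [1.5, 0.1, -4.6]
gripper_width: 0.682
gripper_force: 30.0
```

Request:
jog_arm --rows '[[[0,0,0.002,0],[0,0,0.002,0],[0,0,0,0]]]'

```text
time_s: 10.55
tcp_pos: [0.5779, -0.0384, 0.1411]
ee_rot: [[0.001, -1.0, 0.001], [-1.0, -0.001, 0.0], [-0.0, -0.001, -1.0]]
wrist_force: [1.9, 0.7, -3.0]
gripper_width: 0.683
gripper_force: 30.0
```

Request:
jog_arm --rows '[[[0,0,0.004,0],[0,0,0.004,0],[0,0,0.004,0],[0,0,0,0]]]'

```text
time_s: 11.05
tcp_pos: [0.5778, -0.0385, 0.1286]
ee_rot: [[0.001, -1.0, -0.0], [-1.0, -0.001, 0.0], [-0.0, 0.0, -1.0]]
wrist_force: [4.1, 1.7, -6.7]
gripper_width: 0.688
gripper_force: 30.0
```

Request:
jog_arm --rows '[[[0,0,0.004,0],[0,0,0.004,0],[0,0,0.004,0],[0,0,0,0]]]'

```text
time_s: 11.55
tcp_pos: [0.5777, -0.0385, 0.1167]
ee_rot: [[0.001, -1.0, 0.0], [-1.0, -0.001, 0.0], [-0.0, -0.0, -1.0]]
wrist_force: [3.4, -0.3, -7.0]
gripper_width: 0.683
gripper_force: 30.0
```

Request:
jog_arm --rows '[[[0,-0.0005,0.003,0],[0,0,0.003,0],[0,0,0,0]]]'

```text
time_s: 11.92
tcp_pos: [0.5779, -0.0385, 0.1108]
ee_rot: [[0.001, -1.0, -0.001], [-1.0, -0.001, 0.0], [-0.0, 0.001, -1.0]]
wrist_force: [2.5, 0.2, -3.7]
gripper_width: 0.683
gripper_force: 30.0
```

Request:
jog_arm --rows '[[[0,0,0.001,0],[0,0,0.001,0],[0,0,0,0]]]'

```text
time_s: 12.3
tcp_pos: [0.578, -0.0385, 0.1092]
ee_rot: [[0.001, -1.0, -0.0], [-1.0, -0.001, -0.0], [0.0, 0.0, -1.0]]
wrist_force: [2.0, 1.0, -2.2]
gripper_width: 0.685
gripper_force: 30.0
```

Request:
jog_arm --rows '[[[0,0,0.001,0],[0,0,0.001,0],[0,0,0,0]]]'

```text
time_s: 12.68
tcp_pos: [0.578, -0.0385, 0.1071]
ee_rot: [[0.001, -1.0, -0.0], [-1.0, -0.001, -0.0], [0.0, 0.0, -1.0]]
wrist_force: [1.1, 1.3, -2.2]
gripper_width: 0.683
gripper_force: 30.0
```

Request:
jog_arm --rows '[[[0,0,0.001,0],[0,0,0.001,0],[0,0,0,0]]]'

```text
time_s: 13.05
tcp_pos: [0.578, -0.0385, 0.1051]
ee_rot: [[0.001, -1.0, -0.0], [-1.0, -0.001, -0.0], [0.0, 0.0, -1.0]]
wrist_force: [0.5, 1.2, -2.0]
gripper_width: 0.684
gripper_force: 30.0
```

Request:
jog_arm --rows '[[[0,0,0.001,0],[0,0,0.001,0],[0,0,0,0]]]'

```text
time_s: 13.42
tcp_pos: [0.5781, -0.0385, 0.1031]
ee_rot: [[0.001, -1.0, -0.0], [-1.0, -0.001, -0.0], [0.0, 0.0, -1.0]]
wrist_force: [0.4, 1.7, -3.0]
gripper_width: 0.682
gripper_force: 30.0
```

Request:
jog_arm --rows '[[[0,0,0.001,0],[0,0,0,0]]]'

```text
time_s: 13.68
tcp_pos: [0.5781, -0.0385, 0.1021]
ee_rot: [[0.001, -1.0, -0.0], [-1.0, -0.001, 0.0], [-0.0, 0.0, -1.0]]
wrist_force: [0.7, 0.6, -2.1]
gripper_width: 0.685
gripper_force: 30.0
```

Request:
jog_arm --rows '[[[0,0,0.001,0],[0,0,0.001,0],[0,0,0,0]]]'

```text
time_s: 14.05
tcp_pos: [0.5782, -0.0385, 0.1007]
ee_rot: [[0.001, -1.0, 0.0], [-1.0, -0.001, -0.0], [0.0, -0.0, -1.0]]
wrist_force: [-1.0, 1.7, 3.2]
gripper_width: 0.683
gripper_force: 30.0
```

Request:
jog_arm --rows '[[[0,0,0.001,0],[0,0,0,0]]]'

```text
time_s: 14.3
tcp_pos: [0.5782, -0.0385, 0.1001]
ee_rot: [[0.001, -1.0, 0.0], [-1.0, -0.001, -0.0], [0.0, -0.0, -1.0]]
wrist_force: [-2.0, 2.1, 5.4]
gripper_width: 0.679
gripper_force: 30.0
```

Request:
jog_arm --rows '[[[0,0,0.001,0],[0,0,0,0]]]'

```text
time_s: 14.55
tcp_pos: [0.5782, -0.0385, 0.0997]
ee_rot: [[0.001, -1.0, 0.0], [-1.0, -0.001, -0.0], [0.0, -0.0, -1.0]]
wrist_force: [-2.8, 3.3, 9.8]
gripper_width: 0.685
gripper_force: 30.0
```

Request:
jog_arm --rows '[[[0,0,0.001,0],[0,0,0,0]]]'

```text
time_s: 14.8
tcp_pos: [0.5782, -0.0385, 0.0993]
ee_rot: [[0.002, -1.0, 0.0], [-1.0, -0.002, -0.001], [0.001, -0.0, -1.0]]
wrist_force: [-5.3, 2.2, 12.4]
gripper_width: 0.688
gripper_force: 30.0
```

Request:
jog_arm --rows '[[[0,0,0.0007,0],[0,0,0,0],[0,0,0,0]]]'

```text
time_s: 15.18
tcp_pos: [0.5782, -0.0385, 0.099]
ee_rot: [[0.002, -1.0, 0.001], [-1.0, -0.002, -0.001], [0.001, -0.001, -1.0]]
wrist_force: [-5.3, 3.6, 14.1]
gripper_width: 0.684
gripper_force: 30.0
```

Request:
jog_arm --rows '[[[0,0,0.0008,0],[0,0,0,0],[0,0,0,0],[0,0,0,0]]]'

```text
time_s: 15.68
tcp_pos: [0.5783, -0.0385, 0.099]
ee_rot: [[0.002, -1.0, 0.001], [-1.0, -0.002, -0.001], [0.001, -0.001, -1.0]]
wrist_force: [-6.1, 3.0, 19.6]
gripper_width: 0.686
gripper_force: 30.0
```

Request:
jog_arm --rows '[[[0,0,0,0],[0,0,0,0],[0,0,-0.001,0],[0,0,-0.03,0],[0,0,-0.06,0],[0,0,0,0]]]' --claw 1

```text
time_s: 16.42
tcp_pos: [0.5811, -0.0383, 0.1917]
ee_rot: [[0.002, -1.0, 0.011], [-1.0, -0.002, 0.001], [-0.001, -0.011, -1.0]]
wrist_force: [0.1, 0.2, -0.2]
gripper_width: 0.995
gripper_force: 0.0
```

```bash
python3 - <<'E'
from h import *
s=sense();print(s['joints'].round(1))
print(s['tcp_pos'])
im=capture("scene")[:,:,::-1]
print([proj("scene",(.578,-.0385,z)) for z in(.0,.0255,.0475,.086)])
u,v=262,225
cv2.imwrite("pics/a1.png",cv2.resize(im[v-30:v+30,u-40:u+40],(800,600),interpolation=cv2.INTER_NEAREST))
E
```

```text
[ 12.2  22.9 -14.    0.1 -52.5 -12.2]
[ 0.58107595 -0.03832848  0.19169893]
[array([260.43710096, 239.69619475]), array([259.9924551, 233.2403473]), array([259.59661838, 227.49316346]), array([258.87505212, 217.01668742])]
```

View pics/a1.png

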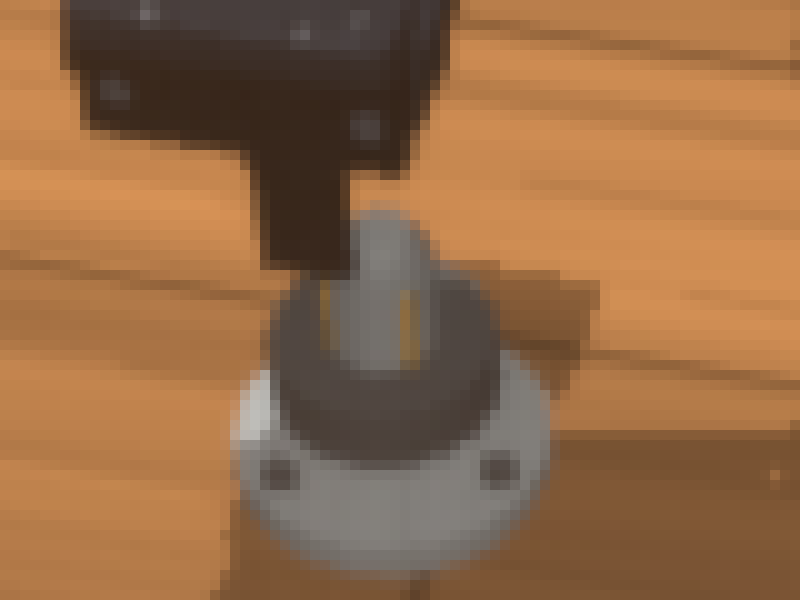

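The thick ring sits level at the bottom: in the crop, its body spans y 270–465 and is centred on the arbor at x≈385. Next is the middle ring.

Request:
jog_arm --rows '[[[-0.0573,-0.0078,0,0],[-0.0573,-0.0078,0,0],[-0.0573,-0.0078,0,0],[-0.0573,-0.0078,0,0],[-0.0573,-0.0078,0.0,0],[0,0,0.055,0],[0,0,0.045,0],[0,0,0.01,0],[0,0,0,0],[0,0,0,0]]]'

```text
time_s: 17.73
tcp_pos: [0.6181, 0.2485, 0.0788]
ee_rot: [[0.001, -1.0, 0.003], [-1.0, -0.001, 0.002], [-0.002, -0.003, -1.0]]
wrist_force: [-0.2, 0.5, 0.5]
gripper_width: 0.998
gripper_force: 0.0
```

Request:
jog_arm --rows '[[[0,0,0.006,0],[0,0,0,0]]]'

```text
time_s: 17.98
tcp_pos: [0.6169, 0.2479, 0.0712]
ee_rot: [[0.0, -1.0, 0.0], [-1.0, -0.0, 0.0], [-0.0, -0.0, -1.0]]
wrist_force: [-0.1, -0.5, -0.5]
gripper_width: 1.0
gripper_force: 0.0
```

Request:
jog_arm --rows '[[[0,0,0,0],[0,0,0,0],[0,0,0,0],[0,0,0,0],[0,0,0,0]]]' --claw 0.4

```text
time_s: 18.6
tcp_pos: [0.617, 0.2481, 0.0708]
ee_rot: [[0.001, -1.0, 0.0], [-1.0, -0.001, 0.0], [-0.0, -0.0, -1.0]]
wrist_force: [-0.1, 0.2, -0.5]
gripper_width: 0.607
gripper_force: 30.0
```

Request:
jog_arm --rows '[[[0,0,0,0],[0,0,0,0],[0,0,0,0.0908],[0,0,0,0.185],[0,0,0,0.185],[0,0,0,0.185],[0,0,0,0.185],[0,0,0,0.185],[0,0,0,0.185],[0,0,0,0.185],[0,0,0,0.185],[0,0,0,0],[0,0,0,0]]]' --claw 1

```text
time_s: 20.23
tcp_pos: [0.6169, 0.248, 0.0707]
ee_rot: [[-1.0, -0.003, -0.0], [-0.003, 1.0, -0.0], [0.0, -0.0, -1.0]]
wrist_force: [-0.4, -0.2, -0.2]
gripper_width: 1.002
gripper_force: 0.0
```

Request:
jog_arm --rows '[[[0,0,0,0],[0,0,0,0],[0,0,0,0],[0,0,0,0],[0,0,0,0]]]' --claw 0.4

```text
time_s: 20.85
tcp_pos: [0.6169, 0.248, 0.0708]
ee_rot: [[-1.0, -0.001, -0.0], [-0.001, 1.0, -0.0], [0.0, -0.0, -1.0]]
wrist_force: [0.7, 0.8, -0.5]
gripper_width: 0.587
gripper_force: 30.0
```

Request:
jog_arm --rows '[[[0,0,-0.058,0],[0,0,-0.06,0],[0.0078,-0.0573,0,0],[0.0078,-0.0573,0,0],[0.0078,-0.0573,0,0],[0.0078,-0.0573,0,0],[0.0077,-0.0573,0,0],[0,0,0,0],[0,0,0.015,0],[0,0,0.01,0],[0,0,0,0],[0,0,0,0]]]'

```text
time_s: 22.35
tcp_pos: [0.5785, -0.0377, 0.1636]
ee_rot: [[-1.0, -0.002, -0.0], [-0.002, 1.0, -0.0], [0.0, -0.0, -1.0]]
wrist_force: [-0.4, -0.2, -1.3]
gripper_width: 0.585
gripper_force: 30.0
```

Request:
jog_arm --rows '[[[0.0005,-0.0006,0.005,0],[0,0,0.005,0],[0,0,0.003,0],[0,0,0,0]]]'

```text
time_s: 22.85
tcp_pos: [0.5776, -0.0392, 0.1504]
ee_rot: [[-1.0, -0.001, -0.001], [-0.001, 1.0, -0.0], [0.001, -0.0, -1.0]]
wrist_force: [-0.5, 0.1, -1.6]
gripper_width: 0.587
gripper_force: 30.0
```

Request:
jog_arm --rows '[[[0,0,0.002,0],[0,0,0.002,0],[0,0,0,0]]]'

```text
time_s: 23.22
tcp_pos: [0.578, -0.0389, 0.1467]
ee_rot: [[-1.0, -0.001, 0.001], [-0.001, 1.0, 0.0], [-0.001, 0.0, -1.0]]
wrist_force: [1.0, 1.7, -2.1]
gripper_width: 0.593
gripper_force: 30.0
```

Request:
jog_arm --rows '[[[0,0,0.002,0],[0,0,0.002,0],[0,0,0,0]]]'

```text
time_s: 23.6
tcp_pos: [0.578, -0.0387, 0.1428]
ee_rot: [[-1.0, -0.001, 0.001], [-0.001, 1.0, 0.001], [-0.001, 0.001, -1.0]]
wrist_force: [0.3, 3.4, 0.6]
gripper_width: 0.583
gripper_force: 30.0
```

Request:
jog_arm --rows '[[[0,0,0.002,0],[0,0,0.002,0],[0,0,0,0]]]'

```text
time_s: 23.98
tcp_pos: [0.578, -0.0388, 0.1387]
ee_rot: [[-1.0, -0.001, 0.001], [-0.001, 1.0, 0.0], [-0.001, 0.0, -1.0]]
wrist_force: [1.3, 4.4, 1.3]
gripper_width: 0.589
gripper_force: 30.0
```

Request:
jog_arm --rows '[[[0,0.0005,0.003,0],[0,0,0.003,0],[0,0,0.003,0],[0,0,0.003,0],[0,0,0,0]]]'

```text
time_s: 24.6
tcp_pos: [0.5778, -0.0386, 0.1262]
ee_rot: [[-1.0, -0.001, -0.0], [-0.001, 1.0, 0.0], [0.0, 0.0, -1.0]]
wrist_force: [1.6, 3.6, -0.8]
gripper_width: 0.591
gripper_force: 30.0
```

Request:
jog_arm --rows '[[[0,0,0.002,0],[0,0,0.002,0],[0,0,0,0]]]'

```text
time_s: 24.98
tcp_pos: [0.5778, -0.0386, 0.1226]
ee_rot: [[-1.0, -0.001, 0.0], [-0.001, 1.0, 0.0], [-0.0, 0.0, -1.0]]
wrist_force: [1.8, 4.2, -0.1]
gripper_width: 0.589
gripper_force: 30.0
```

Request:
jog_arm --rows '[[[0,0,0.001,0],[0,0,0.001,0],[0,0,0,0]]]'

```text
time_s: 25.35
tcp_pos: [0.5778, -0.0386, 0.1207]
ee_rot: [[-1.0, -0.001, 0.0], [-0.001, 1.0, 0.0], [-0.0, 0.0, -1.0]]
wrist_force: [0.6, 4.3, 2.3]
gripper_width: 0.587
gripper_force: 30.0
```

Request:
jog_arm --rows '[[[0,0.0003,0.001,0],[0,0,0.001,0],[0,0,0,0]]]'

```text
time_s: 25.72
tcp_pos: [0.5777, -0.0384, 0.1188]
ee_rot: [[-1.0, -0.001, -0.0], [-0.001, 1.0, -0.0], [0.0, -0.0, -1.0]]
wrist_force: [0.4, 2.5, 3.6]
gripper_width: 0.592
gripper_force: 30.0
```

Request:
jog_arm --rows '[[[0,0,0.001,0],[0,0,0.001,0],[0,0,0,0]]]'

```text
time_s: 26.1
tcp_pos: [0.5778, -0.0384, 0.1179]
ee_rot: [[-1.0, -0.001, 0.0], [-0.001, 1.0, -0.0], [-0.0, -0.0, -1.0]]
wrist_force: [-1.4, 3.0, 8.5]
gripper_width: 0.585
gripper_force: 30.0
```

Request:
jog_arm --rows '[[[0,0,0.001,0],[0,0,0,0]]]'

```text
time_s: 26.35
tcp_pos: [0.5779, -0.0384, 0.1175]
ee_rot: [[-1.0, -0.001, 0.001], [-0.001, 1.0, -0.001], [-0.001, -0.001, -1.0]]
wrist_force: [-3.1, 4.8, 11.9]
gripper_width: 0.589
gripper_force: 30.0
```

Request:
jog_arm --rows '[[[0,0,0.001,0],[0,0,0.0006,0],[0,0,0,0]]]'

```text
time_s: 26.72
tcp_pos: [0.578, -0.0384, 0.1173]
ee_rot: [[-1.0, -0.002, 0.001], [-0.002, 1.0, -0.001], [-0.001, -0.001, -1.0]]
wrist_force: [-5.5, 3.7, 18.6]
gripper_width: 0.59
gripper_force: 30.0
```

Request:
jog_arm --rows '[[[0,0,0.0006,0],[0,0,0,0],[0,0,0,0],[0,0,0,0]]]'

```text
time_s: 27.22
tcp_pos: [0.5781, -0.0383, 0.1173]
ee_rot: [[-1.0, -0.002, 0.002], [-0.002, 1.0, -0.001], [-0.002, -0.001, -1.0]]
wrist_force: [-6.2, 4.9, 21.7]
gripper_width: 0.587
gripper_force: 30.0
```

Request:
jog_arm --rows '[[[0,0,-0.001,0],[0,0,-0.0015,0],[0,0,0,0]]]'

```text
time_s: 27.6
tcp_pos: [0.5778, -0.0384, 0.1176]
ee_rot: [[-1.0, -0.001, 0.001], [-0.001, 1.0, -0.0], [-0.001, -0.0, -1.0]]
wrist_force: [-3.2, 3.8, 11.0]
gripper_width: 0.586
gripper_force: 30.0
```

Request:
jog_arm --rows '[[[0,0,0,0],[0,0,0,0],[0,0,0,0],[0,0,-0.02,0],[0,0,-0.04,0],[0,0,0,0],[0,0,0,0]]]' --claw 1

```text
time_s: 28.48
tcp_pos: [0.5768, -0.0385, 0.175]
ee_rot: [[-1.0, -0.0, -0.003], [-0.0, 1.0, -0.0], [0.003, -0.0, -1.0]]
wrist_force: [-0.8, 0.2, -0.2]
gripper_width: 1.0
gripper_force: 0.0
```

```bash
python3 - <<'E'
from h import *
s=sense();print(s['joints'].round(1))
print(s['tcp_pos'])
im=capture("scene")[:,:,::-1]
u,v=262,225
cv2.imwrite("pics/a2.png",cv2.resize(im[v-30:v+30,u-40:u+40],(800,600),interpolation=cv2.INTER_NEAREST))
E
```

```text
[  12.2   23.8  -15.1   -0.   -51.1 -102.2]
[ 0.57677704 -0.0385434   0.17498198]
```

View pics/a2.png

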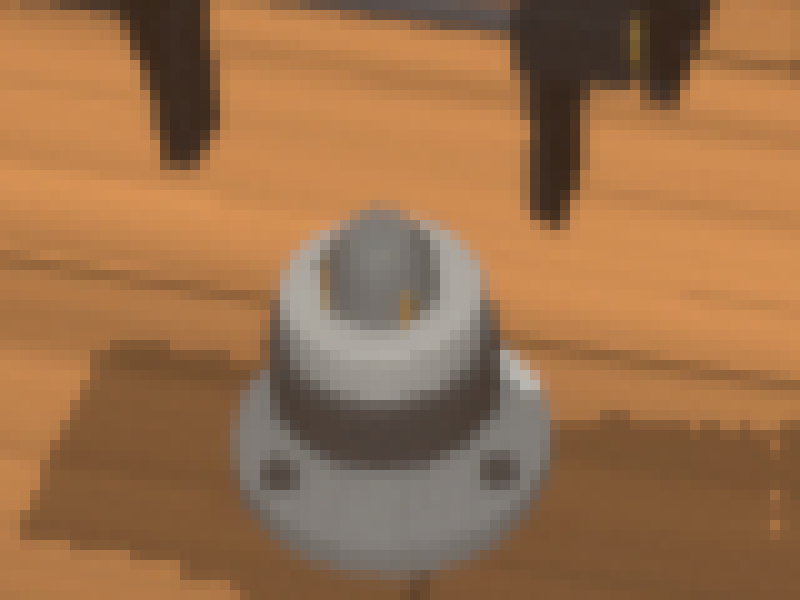

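The middle ring sits flush on the thick one (crop centre x≈385). Next is the thin ring.

Request:
jog_arm --rows '[[[0.0175,-0.0511,0,0],[0.0175,-0.0511,0,0],[0.0175,-0.0511,0,0],[0.0175,-0.0511,0,0],[0,0,0.05,0],[0,0,0.04,0],[0,0,0.007,0],[0,0,0,0],[0,0,0,0]]]'

```text
time_s: 29.65
tcp_pos: [0.509, -0.2427, 0.0805]
ee_rot: [[-1.0, -0.002, 0.003], [-0.002, 1.0, -0.001], [-0.003, -0.001, -1.0]]
wrist_force: [0.8, 0.9, 0.8]
gripper_width: 0.997
gripper_force: 0.0
```

Request:
jog_arm --rows '[[[0.001,0,0.0075,0],[0,0,0,0],[0,0,0,0]]]'

```text
time_s: 30.02
tcp_pos: [0.507, -0.2427, 0.0718]
ee_rot: [[-1.0, -0.001, 0.0], [-0.001, 1.0, -0.0], [-0.0, -0.0, -1.0]]
wrist_force: [1.1, -0.0, -0.5]
gripper_width: 1.003
gripper_force: 0.0
```

Request:
jog_arm --rows '[[[0,0,0,0],[0,0,0,0],[0,0,0,0],[0,0,0,0],[0,0,0,0],[0,0,0,0]]]' --claw 0.3

```text
time_s: 30.78
tcp_pos: [0.5069, -0.2427, 0.0716]
ee_rot: [[-1.0, -0.001, -0.0], [-0.001, 1.0, 0.0], [0.0, 0.0, -1.0]]
wrist_force: [0.2, 0.2, 0.3]
gripper_width: 0.504
gripper_force: 30.0
```

Request:
jog_arm --rows '[[[0,0,0,0],[0,0,0,0],[0,0,0,-0.0908],[0,0,0,-0.185],[0,0,0,-0.185],[0,0,0,-0.185],[0,0,0,-0.185],[0,0,0,-0.185],[0,0,0,-0.185],[0,0,0,-0.185],[0,0,0,-0.185],[0,0,0,0],[0,0,0,0]]]' --claw 1

```text
time_s: 32.4
tcp_pos: [0.5069, -0.2428, 0.0715]
ee_rot: [[-0.002, -1.0, -0.0], [-1.0, 0.002, 0.0], [-0.0, 0.0, -1.0]]
wrist_force: [-0.2, 0.1, 0.1]
gripper_width: 0.999
gripper_force: 0.0
```

Request:
jog_arm --rows '[[[0,0,0,0],[0,0,0,0],[0,0,0,0],[0,0,0,0],[0,0,0,0],[0,0,0,0]]]' --claw 0.3

```text
time_s: 33.15
tcp_pos: [0.507, -0.2428, 0.0716]
ee_rot: [[0.001, -1.0, 0.0], [-1.0, -0.001, -0.0], [0.0, -0.0, -1.0]]
wrist_force: [0.2, -0.4, -1.1]
gripper_width: 0.497
gripper_force: 30.0
```

Request:
jog_arm --rows '[[[0,0,-0.052,0],[0,0,-0.05,0],[-0.0511,-0.0178,0,0],[-0.0511,-0.0178,0,0],[-0.0511,-0.0178,0,0],[-0.0511,-0.0178,0,0],[0,0,0,0],[0,0,0.008,0],[0,0,0,0],[0,0,0,0]]]'

```text
time_s: 34.4
tcp_pos: [0.5776, -0.0394, 0.1654]
ee_rot: [[-0.001, -1.0, -0.001], [-1.0, 0.001, -0.0], [0.0, 0.001, -1.0]]
wrist_force: [-0.0, -0.0, 0.0]
gripper_width: 0.498
gripper_force: 30.0
```

Request:
jog_arm --rows '[[[-0.0009,-0.0003,0.006,0],[0,0,0.005,0],[0,0,0.003,0],[0,0,0,0]]]'

```text
time_s: 34.9
tcp_pos: [0.5781, -0.0374, 0.1512]
ee_rot: [[0.001, -1.0, -0.001], [-1.0, -0.001, -0.0], [0.0, 0.001, -1.0]]
wrist_force: [0.1, 0.5, -0.4]
gripper_width: 0.5
gripper_force: 30.0
```

Request:
jog_arm --rows '[[[0,0,0.002,0],[0,0,0.002,0],[0,0,0,0]]]'

```text
time_s: 35.28
tcp_pos: [0.5782, -0.0374, 0.1474]
ee_rot: [[0.001, -1.0, -0.0], [-1.0, -0.001, -0.0], [0.0, 0.0, -1.0]]
wrist_force: [-0.5, -0.5, -1.7]
gripper_width: 0.494
gripper_force: 30.0
```

Request:
jog_arm --rows '[[[0,0,0.002,0],[0,0,0.002,0],[0,0,0,0]]]'

```text
time_s: 35.65
tcp_pos: [0.5784, -0.0376, 0.1434]
ee_rot: [[0.001, -1.0, 0.0], [-1.0, -0.001, -0.0], [0.0, -0.0, -1.0]]
wrist_force: [1.0, -1.4, -2.3]
gripper_width: 0.495
gripper_force: 30.0
```

Request:
jog_arm --rows '[[[0,0,0.002,0],[0,0,0.001,0],[0,0,0,0]]]'

```text
time_s: 36.02
tcp_pos: [0.5783, -0.0375, 0.1406]
ee_rot: [[0.001, -1.0, 0.0], [-1.0, -0.001, -0.0], [0.0, -0.0, -1.0]]
wrist_force: [0.7, -2.2, 0.4]
gripper_width: 0.502
gripper_force: 30.0
```

Request:
jog_arm --rows '[[[0.0005,0,0.001,0],[0,0,0.001,0],[0,0,0,0]]]'

```text
time_s: 36.4
tcp_pos: [0.5782, -0.0378, 0.1384]
ee_rot: [[0.001, -1.0, -0.0], [-1.0, -0.001, 0.0], [-0.0, 0.0, -1.0]]
wrist_force: [-0.1, -2.0, -0.6]
gripper_width: 0.498
gripper_force: 30.0
```

Request:
jog_arm --rows '[[[0,0,0.001,0],[0,0,0.001,0],[0,0,0,0]]]'

```text
time_s: 36.78
tcp_pos: [0.5783, -0.0379, 0.1366]
ee_rot: [[0.001, -1.0, 0.0], [-1.0, -0.001, -0.0], [0.0, -0.0, -1.0]]
wrist_force: [1.9, -1.0, 1.1]
gripper_width: 0.497
gripper_force: 30.0
```

Request:
jog_arm --rows '[[[0,0,0.001,0],[0,0,0.001,0],[0,0,0,0]]]'

```text
time_s: 37.15
tcp_pos: [0.5784, -0.0379, 0.1359]
ee_rot: [[0.001, -1.0, 0.001], [-1.0, -0.001, -0.0], [0.0, -0.001, -1.0]]
wrist_force: [-2.5, -0.5, 8.0]
gripper_width: 0.498
gripper_force: 30.0
```

Request:
jog_arm --rows '[[[0,0,0.001,0],[0,0,0,0]]]'

```text
time_s: 37.4
tcp_pos: [0.5784, -0.0379, 0.1354]
ee_rot: [[0.002, -1.0, 0.001], [-1.0, -0.002, -0.0], [0.0, -0.001, -1.0]]
wrist_force: [-2.6, 0.2, 9.9]
gripper_width: 0.496
gripper_force: 30.0
```

Request:
jog_arm --rows '[[[0,0,0.001,0],[0,0,0.0008,0],[0,0,0,0]]]'

```text
time_s: 37.78
tcp_pos: [0.5785, -0.0379, 0.135]
ee_rot: [[0.002, -1.0, 0.001], [-1.0, -0.002, -0.001], [0.001, -0.001, -1.0]]
wrist_force: [-4.9, 0.1, 16.7]
gripper_width: 0.496
gripper_force: 30.0
```

Request:
jog_arm --rows '[[[0,0,0.0006,0],[0,0,0,0],[0,0,0,0],[0,0,0,0]]]'

```text
time_s: 38.28
tcp_pos: [0.5785, -0.0379, 0.135]
ee_rot: [[0.002, -1.0, 0.001], [-1.0, -0.002, -0.001], [0.001, -0.001, -1.0]]
wrist_force: [-5.6, 0.0, 19.4]
gripper_width: 0.501
gripper_force: 30.0
```

Request:
jog_arm --rows '[[[0,0,-0.001,0],[0,0,-0.0015,0],[0,0,0,0]]]'

```text
time_s: 38.65
tcp_pos: [0.5783, -0.0379, 0.1354]
ee_rot: [[0.001, -1.0, 0.001], [-1.0, -0.001, -0.0], [0.0, -0.001, -1.0]]
wrist_force: [-3.3, -0.2, 9.3]
gripper_width: 0.496
gripper_force: 30.0
```

Request:
jog_arm --rows '[[[0,0,0,0],[0,0,0,0],[0,0,0,0],[0,0,-0.02,0],[0,0,-0.06,0],[0,0,-0.03,0],[0,0,0,0],[0,0,0,0]]]' --claw 1

```text
time_s: 39.65
tcp_pos: [0.5769, -0.0379, 0.2418]
ee_rot: [[0.0, -1.0, -0.004], [-1.0, -0.0, 0.0], [-0.0, 0.004, -1.0]]
wrist_force: [-0.3, -0.4, -0.1]
gripper_width: 0.998
gripper_force: 0.0
```

```bash
python3 - <<'E'
from h import *
im=capture("scene")[:,:,::-1]
u,v=262,225
cv2.imwrite("pics/a3.png",cv2.resize(im[v-30:v+30,u-40:u+40],(800,600),interpolation=cv2.INTER_NEAREST))
E
```

```text
(no output)
```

View pics/a3.png

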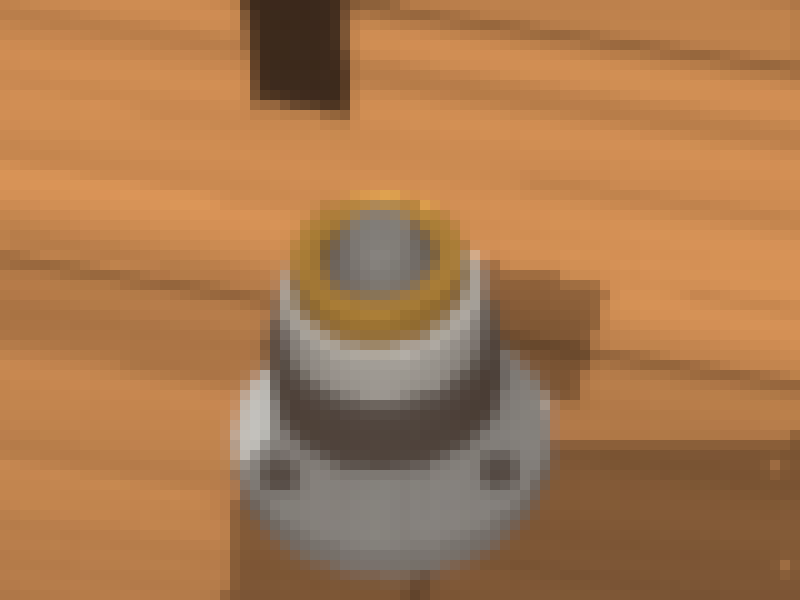

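All three rings are stacked flush and level (brass centred at about (378,265) in the crop), and the gripper is clear.

```bash
python3 -c "
from station import *
print(finish_job())"
```

```text
the job is handed in; nothing more can be done
None
```

I handed the job in at about 40 s: the thick, middle and thin rings are on the arbor in that order, each bedded with roughly 20 N and released, and the stack looked flat in the last picture; the hand-in returned no verdict.

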